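Start the ultrasonic cleaner

TASK

Start the watchmaker's ultrasonic cleaner for a wash: first switch it on by pushing down the raised end of the rocker switch (the wide tilted bar running front to back) until it has tipped fully over, then press the long narrow bar key (the one lying side to side) all the way down, and last press the round button all the way down. Leave the square key up, and leave the tank's lid, the brass cup, the loupe and the screwdriver where they are; nothing has to be picked up.

Things in the scene. Friction and masses are not known exactly. Their poses are not given: they have to be found in the camera images.
- cleaner: White bench cleaner, fixed, 250 mm deep (x), 380 wide (y), flat top 100 mm above the bench. Origin: centre of its underside; -x is its front, facing the robot within 0.3 rad. Its four grey controls, on black 66 x 50 x 5 mm base plates, stand in a row along y on the deck at x = -78 mm, 66 mm apart, in an order that varies. Behind them a steel lid lies in a 6 mm high rim over the tank.
- rocker (a joint): Tilt of the rocker switch (rad): 0 = off, its rear end (+x of the cleaner, towards the lid) raised; 0.44 = fully over, rear end down, hard stop. It may start at up to 0.06. It needs about 0.025 N m (about 1.3 N at the point rocker_end), has no spring and stays where it is left.
- rocker_end (a point): Point on top of the rocker's raised rear half, 19 mm from the pivot (moves with it): about 20 mm above the deck when off and about 12 mm when fully over. The rocker is a flat bar 52 mm long (x) by 24 mm wide, 8 mm thick, its pivot 12 mm above the deck with its axis along y. Axes as the cleaner's when off.
- bar (a joint): Travel of the long narrow bar key (m): 0 = up, 0.006 = all the way down. The key is 42 mm long (y) by 15 mm wide (x). It moves straight down 6 mm (to 9 mm above the deck, still 4 mm proud of its black base plate); it needs about 3 N to move, has no spring and stays as far down as it was pushed, with a hard stop at the bottom.
- bar_top (a point): Point at the centre of its top face (moves with it): 15 mm above the metal deck when up. Axes as the cleaner's.
- round (a joint): Travel of the round button (m): 0 = up, 0.006 = all the way down. The button is 30 mm in diameter. It moves straight down 6 mm (to 9 mm above the deck, still 4 mm proud of its black base plate); it needs about 3 N to move, has no spring and stays as far down as it was pushed, with a hard stop at the bottom.
- round_top (a point): Point at the centre of its top face (moves with it): 15 mm above the metal deck when up. Axes as the cleaner's.
- square (a joint): Travel of the square key (m), which is to stay up: 0 = up, 0.006 = all the way down. The key is 22 x 22 mm. It moves straight down 6 mm (to 9 mm above the deck, still 4 mm proud of its black base plate); it needs about 3 N to move, has no spring and stays as far down as it was pushed, with a hard stop at the bottom.
- square_top (a point): Point at the centre of its top face (moves with it): 15 mm above the metal deck when up. Axes as the cleaner's.
- lid_knob (a point): Centre of the black knob (32 mm across, 10 mm thick, 22 mm above the deck) of the loose steel lid, 122 x 287 x 5 mm, that covers the tank. To be left alone.
- cup_mid (a point): Centre, half-way up, of a small loose brass cup, 36 mm across and 28 mm tall, standing on the deck at the +y end of the row of controls. To be left alone.
- loupe_mid (a point): Centre, half-way up, of a loose black eye loupe, 34 mm across and 34 mm tall, on the bench at the +y side of the cleaner. To be left alone.
- driver: Loose screwdriver 130 mm long, lying on the bench at the -y side of the cleaner; its handle 26 mm thick; origin under its middle, x along its shaft towards the blade. To be left alone.

How it is judged:
By the outcome, as a careful person would: the job done as asked, in the order asked, and still so for the second after the job is handed in, with the robot touching nothing.
It also fails if it takes over 48 s, if anything falls off the work surface, if the arm or the gripper's body presses on something with over 40 N, if the wrist force passes 120 N, or if a joint passes its speed limit or range.

ROBOT

A 7-joint arm with a two-finger parallel gripper is mounted at the origin on the work surface. World frame = base frame: x ahead of the robot, y to its left, z up, the work surface at z = 0. Lengths are in m, angles in rad, forces in N, time in s.
With the tool pointing down it reaches from about 0.4 to 0.85 m from the base axis. Payload 10.4 kg.
Tool frame: the origin (TCP) lies between the finger pads; the fingertips stand 22 mm ahead of it and the grasp point (between the pads) lies 3 mm ahead of it; z points along the fingers, y is the line along which they close (so a half turn about z gives the same grasp; the last joint's range is limited). The gripper opens to 85 mm and grips with 20 to 120 N. Pads are 22 mm wide; open, the fingers measure 114 mm over their backs; the gripper's body (76 mm by 85 mm) begins 54 mm behind the grasp point. The pads swing forward as they close: fully open they stand 13 mm farther back than shut.
Start: joints at [-1.327, 0.332, -0.065, 1.46, 0.022, 1.35, -0.088], TCP at [0.165, 0.603, 0.253] pointing down, gripper open.
Joint ranges: [-2.6, 2.6], [-0.5, 2.12], [-1.47, 1.34], [0.16, 2.42], [-1.27, 4.41], [0.06, 2.06], [-2.6, 2.6]. Speed limits (rad/s): [2.22, 2.22, 2.79, 2.79, 3.14, 3.14, 3.14].

INTERFACE

Orientations are given as a unit quaternion [x, y, z, w].
In Python, from workcell import manip, camera, ticket, boxes_of, outline_of gives the robot as it stands.
- The arm moves only by the tool carry_out, never from a script. Its argument "deltas" is a list of rows, each a list of 5 numbers: the shift along the tool's x, y, z as a fraction of full scale, then the turn about the tool's z as a fraction of full scale, then the opening, from -1 (shut) to 1 (fully open), so that 0 is half open. In form: [[tx, ty, tz, spin, gripper], ...]. A call has 1 to 20 rows; each row is the pose to reach, as a shift and turn from the pose commanded when the call began, along the tool's axes at that moment; what a row does not reach only later rows make up. Full scale, the value 1, is 150 mm for a shift and 30 degrees for a turn. A row lasts 1/8 s, in which the tool goes at most 62.5 mm and 10.7 degrees, less where a joint would pass 70% of its speed; a pose out of reach is approached as far as the arm can. A call with a number of a shift or a turn outside -1 to 1 is refused whole. A call with a gripper value outside its range is refused whole. The fingers move at their own pace and stop on an object; "force" is the grip in N (left out, the last holds). Time passes only in rows, so rows that repeat a pose let the fingers close. It gives the time, the measured TCP pose, the force, the opening and the grip force at its end, in the units of the state.
- manip.get_obs(): the state, without advancing time (a new reading comes with each control period).
- camera(name): name is "scene" or "top"; returns a dict with "img" (480x640x3 uint8, red, green, blue), "depth" (480x640 float32, m along the optical axis (not along the pixel's ray), 0 where there is no reading), "vertical_fov" (degrees; the focal length in pixels is half the picture's height over the tangent of half this angle, whatever the lens; pixels are square), "cx", "cy" (the principal point, pixels), "R" (3x3) and "t" (3): a world point X has camera coordinates R X + t. Camera axes: x right, y down, z forward; pixel columns grow to the right and rows downward; lengths in m; the calibration is good to about 2 mm. A picture is of the moment at which its call begins.
- ticket.hand_in(): hands the job in; it is judged then, once.
Trained networks look in a picture, given as the dict that the camera call returned (one of the last four; its "shot" number tells which), for a name from the list of things; names that differ only in an ending like _2 or _b are one class to them, and where a whole thing is asked for, a point or a joint stands for the part that bears it (a point fixed in the world has none). Each returns a list of dicts, best first, with "conf" (0 to 1); they miss things now and then, are a little off and sometimes report something else, mostly with a low value. They report only what shows in the picture. A call takes as long as a camera call.
- boxes_of(query, picture): "position" ([x, y, z] in m, in world coordinates, good to about 4 mm: the middle of the surface that is visible of it).
- outline_of(query, picture): "region" (480x640 bool, what is visible of it).
The state is a dict: "clock": time; "joint_pos": joint angles; "joint_velocities": joint speeds; "tau": joint torques, N m; "position": TCP position; "ee_rot": TCP orientation; "ft_force": force on the tool from outside, world axes, zero at the start; "torque": the same for the moment, N m; "grip_width": opening from 0.0 (shut) to 1.0 (fully open); "grasp_force": force on a finger pad.
Only numpy, scipy, OpenCV 4.12 (cv2) and the standard library are available. Lean on these libraries where they do the work, as an engineer would, in place of code of your own. Each camera call takes 0.05 s, during which the arm holds its last target. There are 200 camera calls.

## Working session

There is one attempt and no reset: what is moved stays moved. The work goes in short steps, Python scripts to look and compute and a tool call to move; the robot and the scene stay as the last step left them, time stands still between calls to the robot, and variables do not carry over. Pictures are saved under pics/ and viewed, at most 10 in all, crops included, and the job is handed in when it is done.

Besides the shell and the picture viewer there is one more tool, called after ">>>" by a JSON object that holds its "api" and its "payload". carry_out: Moves the arm, as the interface text tells. Its arguments: {"type":"object","properties":{"deltas":{"type":"array","items":{"type":"array","items":{"type":"number"}}},"force":{"type":"number"}},"required":["deltas"]}

```bash
mkdir -p pics
cat > h.py <<'E'
import numpy as np, cv2
from workcell import manip, camera, ticket, boxes_of, outline_of
def cloud(p):
    f=240/np.tan(np.radians(p["vertical_fov"])/2)
    v,u=np.mgrid[:480,:640]; d=p["depth"]
    c=np.stack([(u-p["cx"])/f*d,(v-p["cy"])/f*d,d],-1)
    return (c-p["t"])@p["R"]
def save(p,n): cv2.imwrite(n,p["img"][:,:,::-1])
E
python3 - <<'E'
from h import *
np.set_printoptions(precision=4,suppress=True)
o=manip.get_obs();print(o["clock"],o["position"],o["ee_rot"],o["ft_force"],o["grip_width"])
for n in("top","scene"):
    p=camera(n);save(p,f"pics/{n}0.png");X=cloud(p)
    for q in("cleaner","rocker","bar","round","square","lid_knob","cup_mid"):
        b=boxes_of(q,p)[:2];r=outline_of(q,p)[:1]
        s=""
        if r:
            m=r[0]["region"]&(p["depth"]>0);P=X[m];v,u=np.where(m)
            s=(m.sum(),np.median(P,0),(u.mean(),v.mean()))
            if q in("rocker","bar","round","square","cleaner"):
                rr=cv2.minAreaRect((P[:,:2]*1000).astype(np.float32));s+=(rr,)
        print(n,q,[(x["position"],round(x["conf"],2)) for x in b],s)
E
```

```text
0.0 [0.1647 0.6025 0.2525] [ 0.133   0.9911 -0.0007 -0.0001] [ 0.4985  0.9885 -0.6567] 1.0014692311783122
top cleaner [([0.5365, -0.0556, 0.0977], 0.64)] (np.int64(10143), array([ 0.5383, -0.059 ,  0.1011]), (np.float64(355.2045745834566), np.float64(250.3823326432022)), ((562.3118896484375, -68.09902954101562), (272.16461181640625, 438.7949523925781), 14.106584548950195))
top rocker [([0.5097, -0.1654, 0.1101], 0.85), ([0.5132, 0.22, 0.0314], 0.68)] (np.int64(286), array([ 0.5055, -0.1673,  0.1166]), (np.float64(404.05944055944053), np.float64(271.8111888111888)), ((506.0611267089844, -168.47874450683594), (53.88922119140625, 26.443389892578125), 13.078362464904785))
top bar [([0.4915, -0.1035, 0.1133], 0.52), ([0.4786, -0.046, 0.115], 0.41)] (np.int64(386), array([ 0.6444, -0.3701,  0.0218]), (np.float64(485.11917098445593), np.float64(213.41709844559585)), ((628.322509765625, -353.4967346191406), (25.344751358032227, 127.7021484375), 42.748130798339844))
top round [([0.5279, -0.2265, 0.1162], 0.67), ([0.5145, 0.2214, 0.0297], 0.16)] (np.int64(156), array([ 0.5234, -0.2294,  0.1155
[... 1369 characters left out ...]
24414, 29.813764572143555), 88.73612976074219))
scene round [([0.5297, -0.2283, 0.115], 0.66), ([0.483, -0.0417, 0.1156], 0.34)] (np.int64(215), array([ 0.5299, -0.2288,  0.1131]), (np.float64(160.90232558139536), np.float64(226.04651162790697)), ((526.3223876953125, -229.00730895996094), (29.523786544799805, 29.00455665588379), 71.85140991210938))
scene square [] 
scene lid_knob [([0.6154, -0.067, 0.1047], 0.77)] (np.int64(8917), array([ 0.6158, -0.065 ,  0.1041]), (np.float64(254.99315913423797), np.float64(256.33576314904116)))
scene cup_mid [([0.4596, 0.0612, 0.1227], 0.63)] (np.int64(331), array([0.4608, 0.0552, 0.1175]), (np.float64(314.81873111782477), np.float64(184.90332326283988)))
```

```bash
python3 -c "
import cv2
a=cv2.imread('pics/top0.png')[220:330,270:470];b=cv2.imread('pics/scene0.png')[140:270,110:370]
cv2.imwrite('pics/c1.png',cv2.resize(a,None,fx=4,fy=4));cv2.imwrite('pics/c2.png',cv2.resize(b,None,fx=3,fy=3))"
```

```text
(no output)
```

View pics/c1.png

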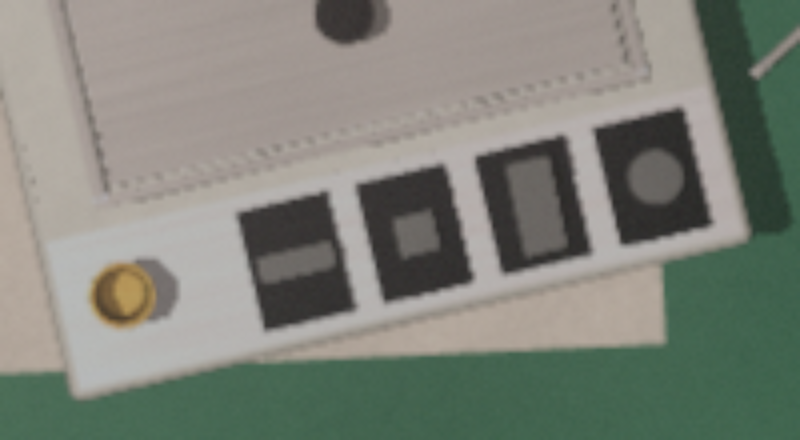

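View pics/c2.png

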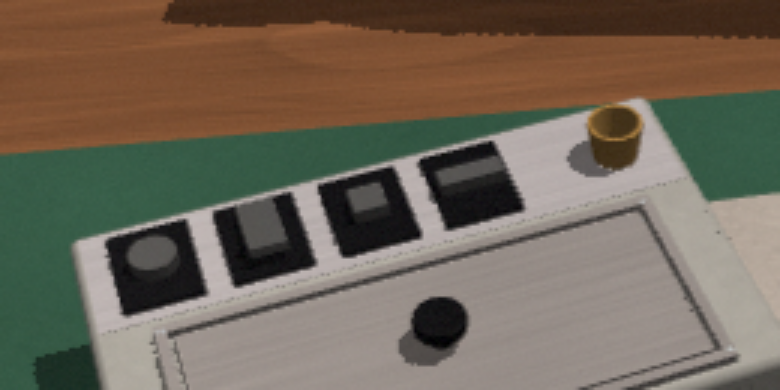

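The row runs, from +y, bar, square, rocker, round (crop pixels (296,263), (415,235), (537,205), (655,177)). The network's "square" and "round" agree with this. Yaw is about 0.247 rad and the fitted centres are bar (.478,-.039), rocker pivot (.510,-.167) and round (.526,-.231). I'll start moving, shutting the gripper and aligning it on the way.

>>> {"api": "carry_out", "payload": {"deltas": [[-0.25,-0.25,0,-0.35,-1],[-0.5,-0.5,0,-0.7,-1],[-0.75,-0.75,0,-0.98,-1],[-1,-1,0,-0.98,-1],[-1,-1,0,-0.98,-1],[-1,-1,0,-0.98,-1]], "force": 40}}

```text
clock: 2.25
position: [0.2696, 0.419, 0.2536]
ee_rot: [-0.123, 0.992, 0.0, 0.0]
ft_force: [-0.9, -0.2, 0.6]
grip_width: 0.002
grasp_force: 0.0
```

>>> {"api": "carry_out", "payload": {"deltas": [[-0.25,-0.33,0,0,-1],[-0.5,-0.67,0,0,-1],[-0.75,-1,0,0,-1]]}}

```text
clock: 2.62
position: [0.416, 0.3011, 0.2533]
ee_rot: [-0.124, 0.992, 0.0, 0.0]
ft_force: [0.3, 1.3, -1.5]
grip_width: -0.002
grasp_force: 0.0
```

>>> {"api": "carry_out", "payload": {"deltas": [[0,-0.4,0,0,-1],[0,-0.8,0,0,-1],[0,-1,0,0,-1]]}}

```text
clock: 3.0
position: [0.4525, 0.1535, 0.2534]
ee_rot: [-0.122, 0.993, -0.0, 0.0]
ft_force: [-0.7, 1.0, 1.2]
grip_width: 0.004
grasp_force: 0.0
```

>>> {"api": "carry_out", "payload": {"deltas": [[0,-0.4,0,0,-1],[0,-0.8,0,0,-1],[0,-1,0,0,-1]]}}

```text
clock: 3.38
position: [0.4892, 0.008, 0.2535]
ee_rot: [-0.122, 0.993, -0.0, 0.0]
ft_force: [-0.3, 1.0, -0.5]
grip_width: -0.004
grasp_force: 0.0
```

>>> {"api": "carry_out", "payload": {"deltas": [[0,-0.4,0,0,-1],[0,-0.8,0,0,-1],[0,-1,0,0,-1],[0,-1,0,0,-1]]}}

```text
clock: 3.88
position: [0.5256, -0.1368, 0.253]
ee_rot: [-0.122, 0.993, -0.001, -0.0]
ft_force: [-0.4, 0.7, -0.0]
grip_width: -0.002
grasp_force: 0.0
```

>>> {"api": "carry_out", "payload": {"deltas": [[0,-0.17,0,0,-1],[0,-0.17,0.35,0,-1],[0,-0.17,0.6,0,-1],[0,-0.17,0.68,0,-1],[0,-0.17,0.68,0,-1]]}}

```text
clock: 4.5
position: [0.5316, -0.1591, 0.1514]
ee_rot: [-0.124, 0.992, 0.0, -0.0]
ft_force: [-0.1, 1.3, 0.6]
grip_width: -0.0
grasp_force: 0.0
```

Run:
```python
from h import *
a=[]
for n,(v,u) in {"top":(215,340),"scene":(140,110)}.items():
    p=camera(n); a.append(cv2.resize(p["img"][v:v+130,u:u+160],None,fx=2.5,fy=2.5))
    f=240/np.tan(np.radians(p["vertical_fov"])/2); o=manip.get_obs()
    t=np.array(o["position"])-[0,0,.022]; c=p["R"]@t+p["t"]; print(n,t,p["cx"]+f*c[0]/c[2]-u,p["cy"]+f*c[1]/c[2]-v)
cv2.imwrite("pics/a1.png",np.hstack(a)[:,:,::-1])
```

```text
top [ 0.53207029 -0.15953926  0.13036981] 61.56294252279696 44.525355492160884
scene [ 0.53227549 -0.15988554  0.13077896] 88.00070173512768 76.4301779981472
```

View pics/a1.png

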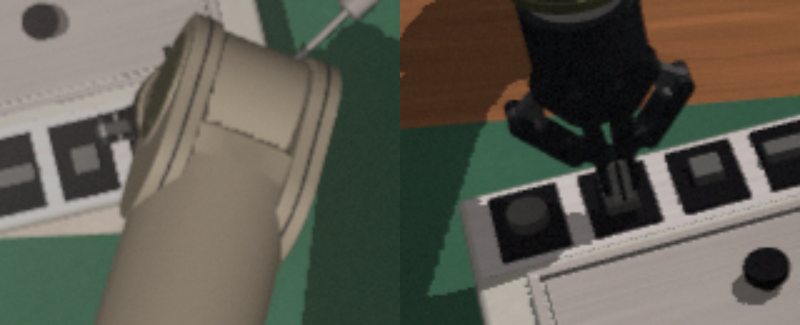

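The right half shows the finger tips just above the rocker's rear (lid-side) end, around (622,195), and centred on it. I'll press down in steps.

>>> {"api": "carry_out", "payload": {"deltas": [[0,-0.01,0.03,0,-1],[0,-0.01,0.06,0,-1],[0,-0.01,0.09,0,-1],[0,-0.01,0.1,0,-1],[0,-0.01,0.1,0,-1]]}}

```text
clock: 5.22
position: [0.5315, -0.1617, 0.1362]
ee_rot: [-0.123, 0.992, 0.0, -0.0]
ft_force: [0.0, -0.5, 1.5]
grip_width: -0.003
grasp_force: 0.4
```

>>> {"api": "carry_out", "payload": {"deltas": [[0,0,0.015,0,-1],[0,0,0.025,0,-1],[0,0,0.025,0,-1]]}}

```text
clock: 5.6
position: [0.5319, -0.1618, 0.1341]
ee_rot: [-0.123, 0.992, 0.0, 0.0]
ft_force: [-6.8, 2.5, 19.0]
grip_width: -0.0
grasp_force: 8.8
```

The force rose to 19 N with the tip at z = .112, where the hard stop should be. Lifting and crossing above the square key to the bar.

>>> {"api": "carry_out", "payload": {"deltas": [[0,0,-0.15,0,-1],[0,0,-0.3,0,-1],[0.05,0.3,-0.3,0,-1],[0.1,0.6,-0.3,0,-1],[0.15,0.88,-0.3,0,-1],[0.15,0.88,-0.2,0,-1],[0.15,0.88,-0.1,0,-1],[0.15,0.88,-0.1,0,-1]]}}

```text
clock: 6.6
position: [0.4768, -0.0404, 0.1461]
ee_rot: [-0.122, 0.993, -0.0, -0.001]
ft_force: [-0.3, -0.7, 1.0]
grip_width: -0.001
grasp_force: 0.0
```

Run:
```python
from h import *
np.set_printoptions(precision=4,suppress=True)
a=[];o=manip.get_obs();print(o["clock"],o["position"],o["ft_force"])
ex=np.array([.97,.245]);ey=np.array([-.245,.97])
for n,(v,u) in {"top":(215,270),"scene":(140,150)}.items():
    p=camera(n); a.append(cv2.resize(p["img"][v:v+130,u:u+160],None,fx=2.5,fy=2.5)); X=cloud(p)
    d=X[...,:2]-[.510,-.167]; sx=d@ex; sy=d@ey
    for c in(-.02,-.01,0,.01,.02):
        m=(abs(sx-c)<.005)&(abs(sy)<.009)&(p["depth"]>0)&(X[...,2]<.14);print(n,c,m.sum(),np.median(X[m][:,2]) if m.any() else "")
cv2.imwrite("pics/a2.png",np.hstack(a)[:,:,::-1])
```

```text
6.6 [ 0.4768 -0.0404  0.1461] [-0.3409 -0.7074  0.9657]
top -0.02 39 0.12047076132045115
top -0.01 42 0.1184537322129651
top 0 42 0.11558144214053151
top 0.01 41 0.11375209655168443
top 0.02 39 0.11055574609476423
scene -0.02 44 0.11908751078677646
scene -0.01 46 0.11707715417935824
scene 0 47 0.11516143214215425
scene 0.01 49 0.11235491340642963
scene 0.02 60 0.1097948741173603
```

View pics/a2.png

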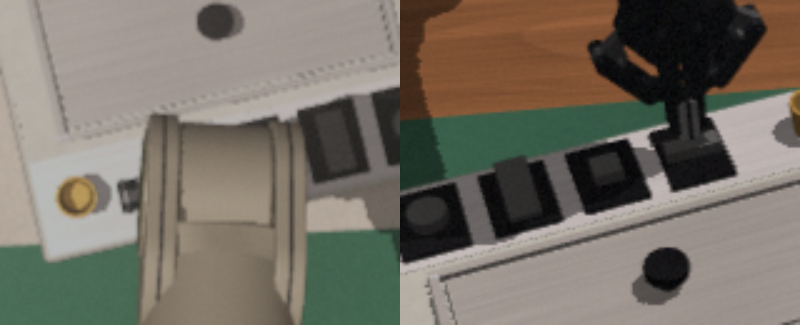

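Depth on the rocker now slopes down to the rear (.120 to .110), so it is fully over. The fingers stand over the bar key at (690,140). Pressing the bar.

>>> {"api": "carry_out", "payload": {"deltas": [[0,0,0.03,0,-1],[0,0,0.06,0,-1],[0,0,0.09,0,-1],[0,0,0.1,0,-1],[0,0,0.1,0,-1]]}}

```text
clock: 7.32
position: [0.4775, -0.0391, 0.1324]
ee_rot: [-0.123, 0.992, 0.0, -0.0]
ft_force: [0.1, -0.8, 0.1]
grip_width: -0.001
grasp_force: 0.0
```

>>> {"api": "carry_out", "payload": {"deltas": [[0,0,0.01,0,-1],[0,0,0.02,0,-1],[0,0,0.02,0,-1]]}}

```text
clock: 7.7
position: [0.4777, -0.0392, 0.1308]
ee_rot: [-0.123, 0.992, 0.001, 0.0]
ft_force: [-9.3, -0.3, 21.6]
grip_width: 0.003
grasp_force: 10.5
```

>>> {"api": "carry_out", "payload": {"deltas": [[0,0,-0.15,0,-1],[0,0,-0.3,0,-1],[0,-0.4,-0.3,0,-1],[0,-0.8,-0.3,0,-1],[0,-1,-0.3,0,-1]]}}

```text
clock: 8.32
position: [0.5141, -0.1879, 0.1746]
ee_rot: [-0.121, 0.993, -0.001, 0.0]
ft_force: [-0.1, 1.0, -0.2]
grip_width: 0.001
grasp_force: 0.0
```

>>> {"api": "carry_out", "payload": {"deltas": [[0,-0.32,0,0,-1],[0,-0.32,0,0,-1],[0,-0.32,0.1,0,-1],[0,-0.32,0.18,0,-1],[0,-0.32,0.18,0,-1]]}}

```text
clock: 8.95
position: [0.5252, -0.2298, 0.146]
ee_rot: [-0.124, 0.992, 0.001, -0.001]
ft_force: [-0.3, 0.1, 1.1]
grip_width: -0.002
grasp_force: 0.0
```

Run:
```python
from h import *
np.set_printoptions(precision=4,suppress=True)
a=[];o=manip.get_obs();print(o["clock"],o["position"],o["ft_force"])
ex=np.array([.97,.245]);ey=np.array([-.245,.97])
for n,(v,u) in {"top":(215,290),"scene":(140,130)}.items():
    p=camera(n); a.append(cv2.resize(p["img"][v:v+130,u:u+160],None,fx=2.5,fy=2.5)); X=cloud(p)
    for k,c,w,h in (("bar",(.478,-.039),.005,.016),("square",(.494,-.1034),.006,.006),("deck",(.466,.010),.008,.008)):
        d=X[...,:2]-c
        m=(abs(d@ex)<w)&(abs(d@ey)<h)&(p["depth"]>0)&(X[...,2]<.14);print(n,k,m.sum(),np.percentile(X[m][:,2],[20,50,80]) if m.any() else "")
cv2.imwrite("pics/a3.png",np.hstack(a)[:,:,::-1])
```

```text
8.95 [ 0.5252 -0.2298  0.146 ] [-0.317   0.1228  1.1185]
top bar 70 [0.1063 0.1088 0.1109]
top square 32 [0.1123 0.1164 0.1189]
top deck 56 [0.0988 0.1012 0.1037]
scene bar 73 [0.1058 0.108  0.1092]
scene square 30 [0.1135 0.1141 0.115 ]
scene deck 51 [0.0982 0.0993 0.1004]
```

View pics/a3.png

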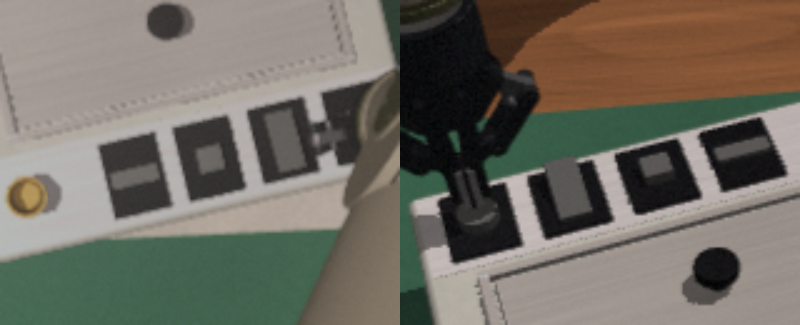

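The bar reads 9 mm above the deck, so it is down; the square reads 15 mm, still up. The fingers stand over the round button at (475,210). Pressing it.

>>> {"api": "carry_out", "payload": {"deltas": [[0,0,0.03,0,-1],[0,0,0.06,0,-1],[0,0,0.09,0,-1],[0,0,0.1,0,-1],[0,0,0.1,0,-1]]}}

```text
clock: 9.68
position: [0.5258, -0.2312, 0.1324]
ee_rot: [-0.123, 0.992, 0.0, -0.0]
ft_force: [-0.2, -0.3, 0.4]
grip_width: 0.002
grasp_force: 0.0
```

>>> {"api": "carry_out", "payload": {"deltas": [[0,0,0.01,0,-1],[0,0,0.02,0,-1],[0,0,0.02,0,-1]]}}

```text
clock: 10.05
position: [0.5259, -0.2314, 0.131]
ee_rot: [-0.123, 0.992, 0.0, 0.0]
ft_force: [-6.8, 2.6, 17.6]
grip_width: 0.002
grasp_force: 8.9
```

>>> {"api": "carry_out", "payload": {"deltas": [[0,0,-0.2,0,-1],[0,0,-0.5,0,-1],[0,0.4,-0.8,0,-1],[0,0.8,-1,0,-1],[0,1,-1,0,-1],[0,1,-1,0,-1]]}}

```text
clock: 10.8
position: [0.4893, -0.0821, 0.2803]
ee_rot: [-0.126, 0.992, 0.001, 0.001]
ft_force: [0.7, -0.9, 0.2]
grip_width: -0.0
grasp_force: 0.0
```

Run:
```python
from h import *
np.set_printoptions(precision=4,suppress=True)
a=[];o=manip.get_obs();print(o["clock"],o["position"],o["ft_force"])
ex=np.array([.97,.245]);ey=np.array([-.245,.97])
for n,(v,u) in {"top":(215,300),"scene":(140,110)}.items():
    p=camera(n); a.append(cv2.resize(p["img"][v:v+130,u:u+160],None,fx=2.5,fy=2.5)); X=cloud(p)
    for k,c,w,h in (("round",(.526,-.231),.008,.008),("rockrear",(.5285,-.1628),.004,.008),("rockfront",(.492,-.172),.004,.008),("bar",(.478,-.039),.005,.016),("square",(.494,-.1034),.006,.006)):
        d=X[...,:2]-c
        m=(abs(d@ex)<w)&(abs(d@ey)<h)&(p["depth"]>0)&(X[...,2]<.14);print(n,k,m.sum(),np.percentile(X[m][:,2],[20,50,80]) if m.any() else "")
cv2.imwrite("pics/a4.png",np.hstack(a)[:,:,::-1])
```

```text
10.8 [ 0.4893 -0.0821  0.2803] [ 0.7061 -0.881   0.1679]
top round 1 [0.1088 0.1088 0.1088]
top rockrear 0 
top rockfront 0 
top bar 50 [0.1058 0.1078 0.1107]
top square 0 
scene round 57 [0.1068 0.1076 0.1088]
scene rockrear 44 [0.1083 0.1098 0.1119]
scene rockfront 31 [0.1179 0.1183 0.1199]
scene bar 66 [0.1058 0.1078 0.1088]
scene square 29 [0.1132 0.1141 0.1152]
```

View pics/a4.png

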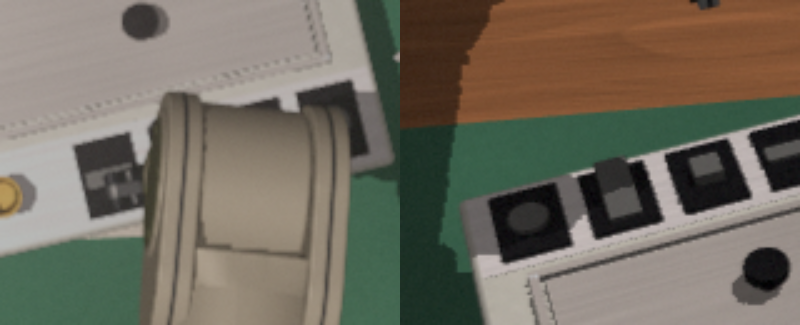

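The round button at (528,216) and the bar are both down at 9 mm above the deck, the rocker is tipped over, and the square is up at 15 mm. The arm is clear of everything.

```bash
python3 -c "
from workcell import ticket
print(ticket.hand_in())"
```

```text
the job is handed in; nothing more can be done
None
```

The job is handed in: I tipped the rocker fully over, then pressed the bar key and the round button all the way down, in that order; the square key stayed up and I saw nothing else move (no verdict was returned).

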